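# Hang the roof-pitch gauge back on its hook, scale outward

### The arm

A 6-joint arm with a two-finger parallel gripper is mounted at the origin on the work surface. World frame = base frame: x ahead of the robot, y to its left, z up, the work surface at z = 0. Lengths are in m, angles in rad, forces in N, time in s.
With the tool pointing down it reaches from about 0.225 to 0.875 m from the base axis. Payload 3.4 kg.
Tool frame: the origin (TCP) lies on the centre line of the jaws, within the pads' length; the fingertips stand 17 mm ahead of it and the grasp point (between the pads) lies 2 mm behind it; z points along the fingers, y is the line along which they close (so a half turn about z gives the same grasp; the last joint's range is limited). The gripper opens to 85 mm and grips with 20 to 120 N. Pads are 22 mm wide; open, the fingers measure 114 mm over their backs; the gripper's body (76 mm by 85 mm) begins 54 mm behind the grasp point. The pads swing forward as they close: fully open they stand 13 mm farther back than shut.
Start: joints at [-0.121, 0.276, 1.505, -0, 1.361, -0.121], TCP at [0.575, -0, 0.228] pointing down, gripper open.
Joint ranges: [-2.89, 2.89], [-0.75, 2.08], [0.22, 2.7], [-1.18, 4.32], [0.11, 2.71], [-2.7, 2.7]. Speed limits (rad/s): [2.57, 2.57, 3.14, 3.14, 3.14, 3.14].

### API

Orientations are given as a unit quaternion [w, x, y, z].
In Python, from rig import manip gives the robot as it stands.
- The arm moves only by the tool move_arm, never from a script. Its argument "steps" is one flat list of numbers, 7 for each row, row after row: the turn, a rotation vector about the world's x, y, z normalised to -1 to 1, where 1 is 360 degrees, then the shift along the world's x, y, z normalised to -1 to 1, where 1 is 1 m, then the opening, from -1 (shut) to 1 (fully open). A call has exactly 10 rows; each row is the pose to reach, as a shift and turn from the pose commanded when the call began, turning the shorter way round; what a row does not reach only later rows make up. A row lasts 1/10 s, in which the tool goes at most 50 mm and 8.59 degrees, less where a joint would pass 70% of its speed; a pose out of reach is approached as far as the arm can. A call with a number of a shift or a turn outside -1 to 1 is refused whole. A call with a gripper value outside its range is refused whole. The fingers move at their own pace and stop on an object; "squeeze" is the grip in N (left out, the last holds). Time passes only in rows, so rows that repeat a pose let the fingers close, or fill a call up. It gives the time, the measured TCP pose, the force, the opening and the grip force at its end, in the units of the state.
- manip.get_state(): the state, without advancing time (a new reading comes with each control period).
- manip.get_image(name): name is "scene" or "side" or "wrist"; returns a dict with "pixels" (384x512x3 uint8, blue, green, red), "fx", "fy", "cx", "cy" (pixels), "R" (3x3) and "t" (3): a world point X has camera coordinates R X + t. Camera axes: x right, y down, z forward; pixel columns grow to the right and rows downward; lengths in m; the calibration is good to about 2 mm. The wrist camera is an equidistant fisheye: a pixel r from the principal point sees the ray r / f radians off the axis. A picture is of the moment at which its call begins. There is no depth.
- manip.sign_off(): hands the job in; it is judged then, once.
The state is a dict: "clock": time; "qpos": joint angles; "qd": joint speeds; "effort": joint torques, N m; "position": TCP position; "ee_rot": TCP orientation; "contact_force": force on the tool from outside, world axes, zero at the start; "moment": the same for the moment, N m; "width": finger opening in m; "gripper_force": force on a finger pad.
Only numpy, scipy, OpenCV 4.12 (cv2) and the standard library are available. Lean on these libraries where they do the work, as an engineer would, in place of code of your own. Each camera call takes 0.05 s, during which the arm holds its last target. There are 200 camera calls.

### The job

Take the metal roof-pitch gauge out of its wooden block and hang it by its eye on the stand's upturned hook, with the graduated face (the one with the thumb nut) pointing outward, away from the post. Feel for the hook gently, since the post may be set at any height, let the hook take the gauge's weight and slide it home along the hook until its back is against the post, then let go. Do not lean hard on the stand (never with more than 20 N), and leave the other things on the bench where they are.

Things in the scene. Friction and masses are not known exactly. Their poses are not given: they have to be found in the camera images.
- gauge: The gauge: upright aluminium plate 10 mm thick (x -5 to +5 mm), 60 mm wide to z 112 mm. Origin: centre of its underside; z up the plate, y across it, x out of the graduated face (black scale lines, thumb nut). Mass 0.14 to 0.28 kg. Starts standing in the slot of block, y parallel to the slot, its graduated face in any direction
- gauge_tab (a point): centre of the gauge's grip tab, gauge frame (0, 0, 132 mm): 30 mm wide in y, 10 mm thick in x, z 112 to 152 mm (the gauge's top); grip it from above across either size
- gauge_eye (a point): centre of the gauge's eye, gauge frame (0, 0, 91.5 mm): a rectangular through hole 20 mm wide (y) and 21 mm tall (z 81 to 102 mm)
- gauge_nut (a point): outer end of the thumb nut, gauge frame (19, 0, 45 mm): 18 mm across, stands out 14 mm from the graduated face only
- block: wooden block with the gauge in it, 54 x 90 x 38 mm, fixed; origin: centre of its underside. Slot along its y, 11 mm wide, open above and at both ends, 28 mm deep (slot floor 10 mm up)
- stand: Hook stand, fixed to the bench: base plate 120 x 110 x 12 mm with a telescopic post. Origin on the post at bench level; z up, x is the way the hook points (outward). The post's flat front face is at x 10 mm (20 mm wide above, 28 mm below). The inner post with the hook is clamped at a height that differs each time and is NOT measured: find it by touch or by eye
- hook_low (a point): The hook at its lowest setting: stand frame (45, 0, 130 mm), fixed to the base. The real tip's top is 0 to 42 mm straight above this point. Hook: rigid round bar 8 mm thick, from the post along x at y 0 to an upright tip (x 41 to 49 mm, rounded top). Bar axis 12 mm below the tip's top, so 118 to 160 mm up; the post's top is level with the tip's
- template: plain plywood gable template (70 mm wide, 10 mm thick, 113 mm tall, pointed top) standing in a second block like the first; leave it. Origin: centre of its underside
- glue: white glue bottle, 44 mm across, 110 mm tall; leave it
- driver: screwdriver lying on the bench; leave it
- hammer: hammer lying on the bench; leave it
- shingles: packet of grey shingles 70 x 50 x 24 mm; leave it
- offcut: wooden offcut 120 x 30 x 20 mm; leave it
- cup: terracotta cup, 70 mm across, 80 mm tall; leave it
Not all that is in view belongs to the job. Of the things shaped like the stand, the dark steel one is meant. Of the things shaped like the gauge, the aluminium one is meant.

How it is judged:
By the outcome, as a careful person would: the job done as asked, in the order asked, and still so for the second after the job is handed in, with the robot touching nothing.
It also fails if it takes over 51 s, if anything falls off the work surface, if the arm or the gripper's body presses on something with over 40 N, if the wrist force passes 120 N, or if a joint passes its speed limit or range.

## Working session

There is one attempt and no reset: what is moved stays moved. The work goes in short steps, Python scripts to look and compute and a tool call to move; the robot and the scene stay as the last step left them, time stands still between calls to the robot, and variables do not carry over. Pictures are saved under pics/ and viewed, at most 10 in all, crops included, and the job is handed in when it is done.

Besides the shell and the picture viewer there is one more tool, called after "Request:" as name(argument=value, ...) on one line, values as JSON. move_arm: Moves the arm, as the interface text tells. Scaled input: -1 to 1 covers 1 m each way for a shift and 360 degrees each way for a turn. Its arguments: {"type":"object","properties":{"steps":{"type":"array"},"squeeze":{"type":"number"}},"required":["steps"]}

```bash
mkdir -p pics; ls; python3 - <<'E'
from rig import manip
import cv2,numpy as np
s=manip.get_state();print({k:s[k] for k in s})
for n in ("scene","side","wrist"):
    im=manip.get_image(n);cv2.imwrite(f"pics/{n}0.png",cv2.resize(im["pixels"],(768,576)));print(n,im["fx"],im["fy"],im["cx"],im["cy"],np.round(im["R"],4).tolist(),np.round(im["t"],4).tolist())
E
```

```text
pics
{'clock': 0.0, 'qpos': array([-1.20980220e-01,  2.76586015e-01,  1.50610307e+00, -2.51204740e-05,
        1.36068706e+00, -1.20996820e-01]), 'qd': array([-0.000632  , -0.00014102,  0.00126064, -0.00049273,  0.00113634,
        0.00154718]), 'effort': array([ 6.20495921e-04, -4.16768074e+01, -2.45808578e+01, -1.52056768e-04,
        1.11346930e-02,  1.69860516e-05]), 'position': array([5.74483128e-01, 5.97147859e-05, 2.26956806e-01]), 'ee_rot': array([-6.94480728e-04,  7.07098771e-01,  7.07114229e-01, -5.59513925e-04]), 'contact_force': array([-0.22359483,  0.19482156, -1.07654658]), 'moment': array([ 0.01806262, -0.00602656, -0.0047071 ]), 'gripper_force': 0.0, 'width': 0.08505062441592534}
scene 367.49402870653626 367.49402870653626 252.8110179747956 190.37154317368964 [[0.8585, 0.5128, 0.0011], [0.4196, -0.7013, -0.5763], [-0.2947, 0.4953, -0.8172]] [-0.4916, -0.1723, 1.1642]
side 374.491237203062 374.491237203062 259.1652561908199 188.10147086119758 [[-0.9623, -0.2712, 0.0228], [-0.1805, 0.5732, -0.7993], [0.2037, -0.7732, -0.6005]] [0.5545, 0.1798, 0.8876]
wrist 297.3186396354542 297.3186396354542 260.94090203871775 191.01839139117143 [[1.0, 0.0007, -0.0018], [0.0012, -0.9549, 0.2971], [-0.0015, -0.2971, -0.9549]] [-0.5739, -0.0397, 0.3796]
```

View pics/scene0.png

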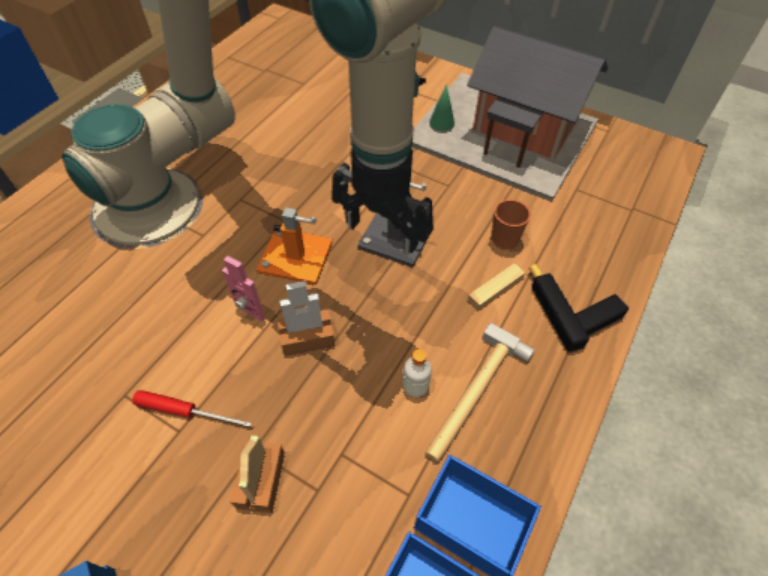

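View pics/side0.png

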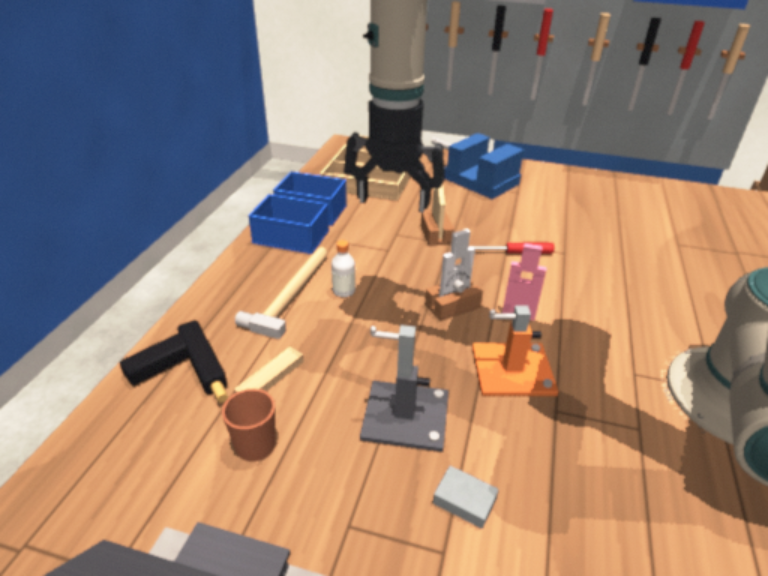

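View pics/wrist0.png

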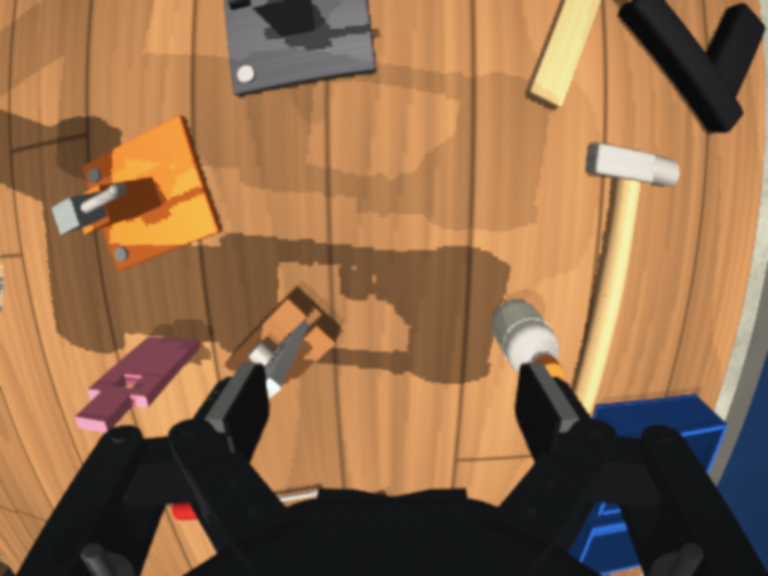

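Scene: aluminium gauge in block at about (303,315), dark stand behind the gripper at (395,230). Side: gauge (458,270) with its nut facing that camera, dark stand (405,400), hook tip (374,330). Wrist: block at (285,340), nut at (262,352). I'll zoom in for keypoints.

```bash
python3 - <<'E'
import cv2,numpy as np
from rig import manip
P={n:manip.get_image(n)["pixels"] for n in("scene","side","wrist")}
def c(n,u,v,w,h): return cv2.resize(P[n][v:v+h,u:u+w],(w*5,h*5),interpolation=cv2.INTER_CUBIC)
# gauge scene (180,183), side(278,148), 
a=np.hstack([c("scene",175,183,80,60),c("side",275,148,80,60)])
b=np.hstack([c("wrist",148,185,80,60),c("scene",225,115,80,60)])
cv2.imwrite("pics/g1.png",np.vstack([a,b]))
s=P["side"][210:305,235:305]; cv2.imwrite("pics/s1.png",np.hstack([cv2.resize(s,(420,570),interpolation=cv2.INTER_CUBIC),cv2.resize(P["wrist"][0:95,140:200+5],(65*570//95,570),interpolation=cv2.INTER_CUBIC)]))
E
```

```text
(no output)
```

View pics/g1.png

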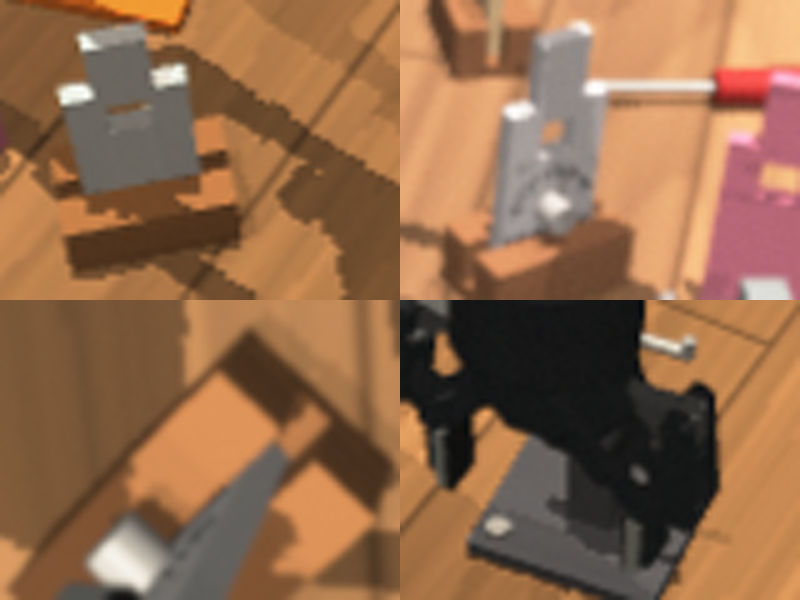

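View pics/s1.png

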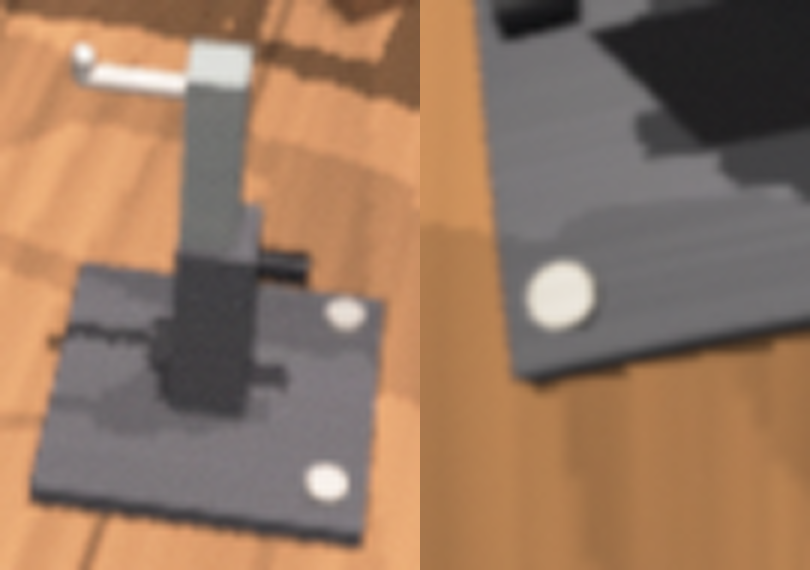

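```bash
cat > h.py <<'E'
import cv2,numpy as np
from scipy.optimize import least_squares
from rig import manip
def proj(im,X,fish=False):
    p=np.asarray(X)@im["R"].T+im["t"]
    if fish:
        r=np.hypot(p[:,0],p[:,1]);th=np.arctan2(r,p[:,2]);u=p[:,:2]/r[:,None]*th[:,None]
    else: u=p[:,:2]/p[:,2:]
    return u*[im["fx"],im["fy"]]+[im["cx"],im["cy"]]
def place(x,y,a,P):
    c,s=np.cos(a),np.sin(a);return np.asarray(P,float)@np.array([[c,s,0],[-s,c,0],[0,0,1]])+[x,y,0]
def px(o,k,L): return [(o[0]+(a+.5)/k-.5,o[1]+(b+.5)/k-.5) for a,b in L]
E
python3 - <<'E'
from h import *
I={n:manip.get_image(n) for n in("scene","side","wrist")}
m=1e-3
Gs=np.array([[-5,15,152],[-5,-15,152],[-5,30,112],[-5,-30,112]])*m; gs=px((175,183),5,[(87,50),(147,37),(65,105),(187,83)])
Gd=np.array([[19,0,45],[5,0,91.5],[5,-15,152],[5,30,112]])*m; gd=px((275,148),5,[(157,207),(152,132),(137,40),(205,94)])
Gw=np.array([[19,0,45]])*m; gw=px((148,185),5,[(108,258)])
Bw=np.array([[27,-45,38],[-27,-45,38]])*m; bw=px((148,185),5,[(222,72),(375,220)])
def f(q):
    x,y,a,d=q;up=[0,0,.01];o=[0,d,0]
    return np.r_[(proj(I["scene"],place(x,y,a,Gs+up))-gs).ravel(),(proj(I["side"],place(x,y,a,Gd+up))-gd).ravel(),(proj(I["wrist"],place(x,y,a,Gw+up),1)-gw).ravel(),(proj(I["wrist"],place(x,y,a,Bw+o),1)-bw).ravel()]
r=least_squares(f,[.5,.0,2.3,0],x_scale=[.01,.01,.1,.01],loss="soft_l1");print("gauge",r.x,np.degrees(r.x[2]));print(np.round(f(r.x).reshape(-1,2),1).tolist())
def S(T,b):
    return np.array([[10,10,T],[-10,10,T],[-10,-10,T],[10,-10,T],[45,0,T],[45,0,T-12],[10,0,T-12],[10,14,12],[b[0]+b[2],b[1],12],[b[0],b[1],12],[b[0],-b[1],12],[b[0]+b[2],-b[1],12]])*m
sd=px((235,210),6,[(187,82),(248,88),(257,45),(195,40),(84,45),(84,75),(187,83),(165,403),(35,497),(362,540),(383,303),(82,265)])
ss=px((225,115),5,[(290,42),(70,245)]); sw=px((140,0),6,[(95,375)])
for L,W in((120,55),(110,60)):
    def g(q):
        x,y,a,T,b=q;P=S(T*1000,(b*1000,W,L));P=place(x,y,a,P)
        return np.r_[(proj(I["side"],P)-sd).ravel(),(proj(I["scene"],P[[4,10]])-ss).ravel(),(proj(I["wrist"],P[[10]],1)-sw).ravel()]
    r=least_squares(g,[.5,.25,0.1,.15,-.06],x_scale=[.01,.01,.1,.01,.01],loss="soft_l1");print("stand",L,r.cost,r.x,np.degrees(r.x[2]));print(np.round(g(r.x).reshape(-1,2),1).tolist())
E
```

```text
gauge [ 4.78360438e-01 -9.09309178e-02  2.36119675e+00  6.16828158e-04] 135.28660815278357
[[-0.7, 0.3], [0.3, 0.3], [-0.3, 0.2], [0.3, -0.6], [1.2, 1.9], [0.9, 0.1], [1.4, 0.4], [0.3, -1.7], [1.9, -3.5], [-0.3, 0.6], [1.4, -0.0]]
stand 120 8.117882691482851 [ 0.50119291  0.19316429  0.1293247   0.17140869 -0.06499204] 7.409759274986776
[[-0.2, -0.3], [-0.2, -0.2], [-0.6, 0.3], [-0.2, -0.0], [0.1, 0.4], [0.1, -0.0], [0.3, 0.6], [0.8, 1.3], [-1.1, -2.0], [0.8, -1.6], [0.5, -1.1], [-0.2, -1.1], [0.5, -2.0], [-0.6, -1.7], [0.1, -0.3]]
stand 110 12.233848261341397 [ 0.50099978  0.19424961  0.09518858  0.17195742 -0.06180362] 5.453903789789685
[[-0.4, -0.3], [-0.4, 0.1], [-0.4, 0.6], [-0.1, 0.0], [0.2, 0.1], [0.2, -0.4], [0.2, 0.7], [0.6, 1.5], [0.7, -0.0], [-1.9, 1.4], [0.1, -1.7], [3.9, -2.3], [0.4, -2.1], [-0.5, -1.2], [1.1, 0.9]]
```

Request:
move_arm(steps=[0,0,0.025,-0.019,-0.018,0,0.3,0,0,0.05,-0.038,-0.036,0,0.3,0,0,0.075,-0.057,-0.054,0,0.3,0,0,0.1,-0.076,-0.072,0,0.3,0,0,0.125,-0.096,-0.091,0,0.3,0,0,0.125,-0.096,-0.091,0,0.3,0,0,0.125,-0.096,-0.091,0,0.3,0,0,0.125,-0.096,-0.091,0,0.3,0,0,0.125,-0.096,-0.091,0,0.3,0,0,0.125,-0.096,-0.091,0,0.3])

```text
clock: 1.45
position: [0.4794, -0.0907, 0.2277]
ee_rot: [-0.0, 0.382, 0.924, 0.0]
contact_force: [-0.4, -0.2, -0.2]
width: 0.0556
gripper_force: 0.0
```

```bash
python3 - <<'E'
from h import *
s=manip.get_state();print(s["clock"],s["position"],s["ee_rot"],s["qpos"],s["width"],s["contact_force"])
I={n:manip.get_image(n) for n in("scene","side","wrist")}
np.save("I1.npy",I,allow_pickle=True)
def c(n,u,v,w,h,k): return cv2.resize(I[n]["pixels"][v:v+h,u:u+w],(w*k,h*k),interpolation=cv2.INTER_CUBIC)
a=np.vstack([c("scene",235,110,65,50,6),c("side",240,210,65,50,6)])
b=c("wrist",130,140,200,300,2)[:600]
b=np.vstack([b,np.zeros((600-b.shape[0],b.shape[1],3),np.uint8)]) if b.shape[0]<600 else b
cv2.imwrite("pics/m1.png",np.hstack([a,b]));print(a.shape,b.shape)
# pink top triangulation
A=[];o=[]
for n,p in(("scene",(232/1.5,262/1.5)),("side",(532/1.5,248/1.5))):
    i=I[n];d=i["R"].T@[(p[0]-i["cx"])/i["fx"],(p[1]-i["cy"])/i["fy"],1];C=-i["R"].T@i["t"];d/=np.linalg.norm(d);M=np.eye(3)-np.outer(d,d);A.append(M);o.append(M@C)
print("pink top",np.linalg.solve(sum(A),sum(o)))
E
```

```text
1.45 [ 0.47935025 -0.09068967  0.22773961] [-3.36834318e-05  3.82487282e-01  9.23960754e-01  6.07469578e-05] [-3.29818462e-01  1.44179258e-01  1.68049387e+00  1.29627566e-04
  1.31697915e+00 -1.11567378e+00] 0.055639838493014765 [-0.37274479 -0.15505989 -0.15297475]
(600, 390, 3) (600, 400, 3)
pink top [ 0.35541354 -0.09924994  0.14602868]
```

View pics/m1.png

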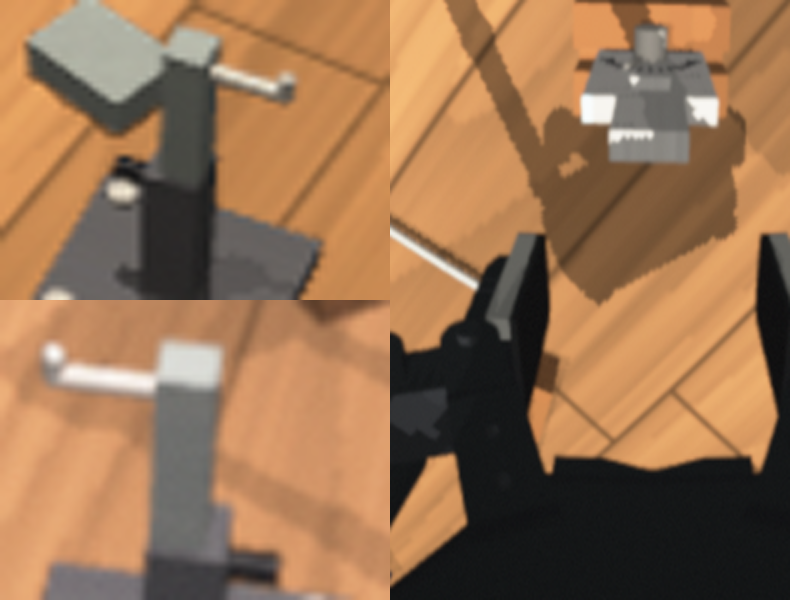

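Wrist shows the tab centred between the fingers (cols 608–688, row ~147) and the stand is now clear in both cameras; refining the poses.

```bash
python3 - <<'E'
from h import *
I=np.load("I1.npy",allow_pickle=True).item();m=1e-3
print("tab pred",proj(I["wrist"],[[.4784,-.0909,.162]],1),"obs 259,200")
def S(T):return np.array([[10,10,T],[-10,10,T],[-10,-10,T],[10,-10,T],[45,0,T],[45,0,T-12],[10,0,T-12]])*m
sd=px((240,210),6,[(157,83),(217,89),(222,47),(163,42),(53,46),(53,78),(157,83)])
ss=px((235,110),6,[(218,40),(180,25),(163,55),(210,68),(288,75),(280,93),(215,70)])
def g(q):
    P=place(*q[:3],S(q[3]*1000));return np.r_[(proj(I["side"],P)-sd).ravel(),(proj(I["scene"],P)-ss).ravel()]
r=least_squares(g,[.5,.19,.13,.17],x_scale=[.01,.01,.1,.01],loss="soft_l1");print(r.x,np.degrees(r.x[2]));print(np.round(g(r.x).reshape(-1,2),1).tolist())
a=r.x[2];print("tip",r.x[:2]+.045*np.array([np.cos(a),np.sin(a)]))
E
```

```text
tab pred [[260.80989452 202.56291127]] obs 259,200
[0.5016378  0.19104009 0.14105333 0.16925496] 8.081760771617388
[[-0.1, -0.4], [0.0, -0.3], [0.2, -0.0], [0.1, -0.2], [0.3, 0.5], [0.3, -0.3], [0.3, 0.7], [0.8, -0.3], [0.2, 0.1], [0.2, 0.0], [-0.6, -0.1], [0.3, -0.1], [1.3, 0.2], [-0.2, 0.4]]
tip [0.54619089 0.19736646]
```

Request:
move_arm(steps=[0,0,0,0,0,-0.03,0.3,0,0,0,-0.001,0,-0.06,0.3,0,0,0,-0.001,0,-0.081,0.3,0,0,0,-0.001,0,-0.081,0.3,0,0,0,-0.001,0,-0.081,-0.6,0,0,0,-0.001,0,-0.081,-0.6,0,0,0,-0.001,0,-0.081,-0.6,0,0,0,-0.001,0,-0.081,-0.6,0,0,0,-0.001,0,-0.081,-0.6,0,0,0,-0.001,0,-0.081,-0.6], squeeze=50)

```text
clock: 2.6
position: [0.479, -0.0915, 0.1483]
ee_rot: [0.002, 0.383, 0.924, 0.0]
contact_force: [-0.6, -0.8, 6.5]
width: 0.0278
gripper_force: 50.0
```

Request:
move_arm(steps=[0,0,0,0,0,0.01,-0.6,0,0,0,0,0,0.025,-0.6,0,0,0,0,0,0.05,-0.6,0,0,0,0,0,0.08,-0.6,0,0,0,0,0,0.11,-0.6,0,0,0,0,0,0.14,-0.6,0,0,0,0,0,0.17,-0.6,0,0,0,0,0,0.19,-0.6,0,0,0,0,0,0.2,-0.6,0,0,0,0,0,0.2,-0.6])

```text
clock: 3.6
position: [0.4784, -0.091, 0.348]
ee_rot: [0.001, 0.383, 0.924, 0.0]
contact_force: [0.3, -0.1, -1.7]
width: 0.0275
gripper_force: 49.6
```

```bash
python3 - <<'E'
from h import *
s=manip.get_state();print(s["clock"],s["position"],s["ee_rot"],s["qpos"],s["width"],s["contact_force"],s["moment"])
I={n:manip.get_image(n) for n in("scene","side")}
u=proj(I["scene"],[[.479,-.091,.3]])[0].astype(int);v=proj(I["side"],[[.479,-.091,.3]])[0].astype(int);print(u,v)
def c(n,p):
    x,y=max(p[0]-32,0),max(p[1]-40,0);print(n,x,y);return cv2.resize(I[n]["pixels"][y:y+90,x:x+64],(384,540),interpolation=cv2.INTER_CUBIC)
cv2.imwrite("pics/l1.png",np.hstack([c("scene",u),c("side",v)]))
E
```

```text
3.6 [ 0.4783703  -0.09104357  0.34804677] [1.19855568e-03 3.82639641e-01 9.23896879e-01 1.62329058e-04] [-3.31210727e-01  9.28233820e-02  1.44797705e+00  1.76923795e-04
  1.59837970e+00 -1.11669799e+00] 0.027527862308024332 [ 0.25563965 -0.13249979 -1.71251943] [-0.03337269 -0.01966209  0.00934187]
[189 150] [312 103]
scene 157 110
side 280 63
```

View pics/l1.png

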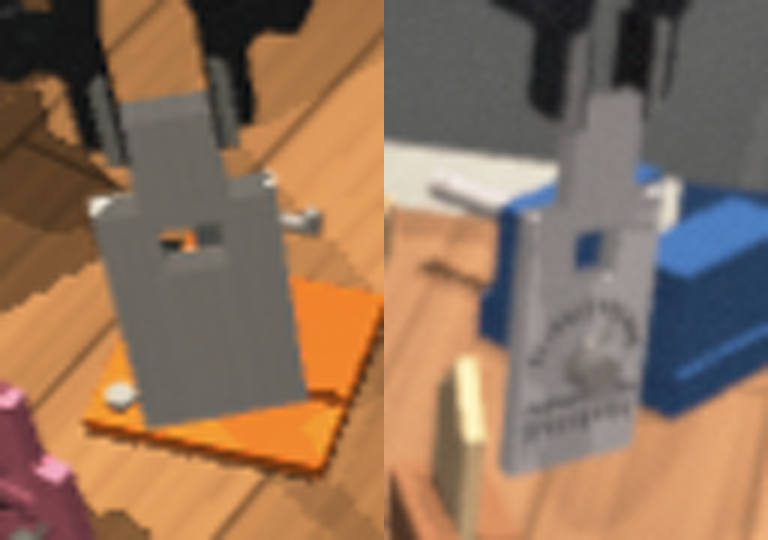

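Gauge is held upright, lifted clear; scene shows the back face (bottom edge (148,427)–(305,398)), side shows the nut face. Fitting its pose in hand.

```bash
python3 - <<'E'
from h import *
from scipy.spatial.transform import Rotation as R
I={n:manip.get_image(n) for n in("scene","side")};m=1e-3
A=np.array([[-5,30,112],[-5,-30,112],[-5,15,152],[-5,-15,152],[-5,30,0],[-5,-30,0]])*m;a=px((157,110),6,[(95,217),(278,183),(123,118),(210,112),(148,427),(305,398)])
B=np.array([[5,-30,0],[5,30,0],[5,30,112],[19,0,45],[5,15,152]])*m;b=px((280,63),6,[(130,475),(248,443),(273,200),(204,365),(256,95)])
def f(q,full=0):
    M=R.from_euler("ZYX",q[3:]);return np.r_[(proj(I["scene"],M.apply(A)+q[:3])-a).ravel(),(proj(I["side"],M.apply(B)+q[:3])-b).ravel(),np.array(q[4:])*5]
r=least_squares(f,[.478,-.091,.21,2.36,0,0],x_scale=[.01]*3+[.1]*3,loss="soft_l1")
print(r.x[:3],np.degrees(r.x[3:]));print(np.round(f(r.x)[:-2].reshape(-1,2),1).tolist())
p=np.array([.4784,-.0910,.348]);q=r.x
off=R.from_euler("z",-q[3]).apply(p-R.from_euler("ZYX",q[3:]).apply([0,0,.137])-q[:3]);print("tcp minus gauge pt(z137), gauge axes",off)
E
```

```text
[ 0.47594099 -0.08912928  0.20871655] [1.33689691e+02 1.16729985e-01 5.63494215e-01]
[[0.0, 0.1], [0.3, 0.9], [-0.1, 0.7], [1.5, -0.8], [-0.2, -0.1], [0.9, 0.1], [-0.5, -0.0], [-0.0, -0.1], [1.4, -2.1], [2.6, 1.6], [1.0, -0.4]]
tcp minus gauge pt(z137), gauge axes [-0.00333037  0.00086146  0.00229036]
```

Request:
move_arm(steps=[0,0,-0.018,0.003,0.015,0,-0.6,0,0,-0.04,0.008,0.034,0,-0.6,0,0,-0.062,0.013,0.053,0,-0.6,0,0,-0.084,0.018,0.072,0,-0.6,0,0,-0.106,0.023,0.091,0,-0.6,0,0,-0.128,0.028,0.11,0,-0.6,0,0,-0.15,0.033,0.129,0,-0.6,0,0,-0.172,0.038,0.148,0,-0.6,0,0,-0.194,0.043,0.167,0,-0.6,0,0,-0.216,0.048,0.186,0,-0.6])

```text
clock: 4.8
position: [0.5257, 0.0958, 0.3454]
ee_rot: [-0.001, 0.879, 0.477, -0.001]
contact_force: [-0.2, 0.1, -1.9]
width: 0.028
gripper_force: 49.6
```

Request:
move_arm(steps=[0,0,-0.02,0.003,0.017,0,-0.6,0,0,-0.04,0.006,0.034,0,-0.6,0,0,-0.06,0.009,0.051,0,-0.6,0,0,-0.08,0.012,0.068,0,-0.6,0,0,-0.1,0.015,0.085,0,-0.6,0,0,-0.12,0.018,0.095,0,-0.6,0,0,-0.132,0.02,0.102,0,-0.6,0,0,-0.137,0.02,0.102,0,-0.6,0,0,-0.137,0.02,0.102,0,-0.6,0,0,-0.137,0.02,0.102,0,-0.6])

```text
clock: 5.8
position: [0.5457, 0.1969, 0.3458]
ee_rot: [0.0, 0.998, 0.069, -0.001]
contact_force: [-0.4, -0.2, -1.8]
width: 0.0278
gripper_force: 49.6
```

```bash
python3 - <<'E'
from h import *
from scipy.spatial.transform import Rotation as R
s=manip.get_state();w=s["ee_rot"];print(s["clock"],s["position"],w,s["qpos"],s["contact_force"],s["moment"])
M=R.from_quat([w[1],w[2],w[3],w[0]]).as_matrix();print(M, np.degrees(np.arctan2(M[1,1],M[0,1])))
I={n:manip.get_image(n) for n in("scene","side")}
X=np.array([[.54,.197,.18]])
def c(n):
    u=proj(I[n],X)[0].astype(int);x,y=u[0]-32,max(u[1]-50,0);print(n,x,y);return cv2.resize(I[n]["pixels"][y:y+95,x:x+64],(384,570),interpolation=cv2.INTER_CUBIC)
cv2.imwrite("pics/t1.png",np.hstack([c("scene"),c("side")]))
E
```

```text
5.8 [0.54571423 0.19685179 0.34583589] [ 2.43307527e-04  9.97590016e-01  6.93767374e-02 -9.84844762e-04] [ 2.26391185e-01  2.44873489e-01  1.26318516e+00 -1.73104049e-04
  1.63555555e+00  1.65831139e+00] [-0.37954941 -0.18611387 -1.84414245] [ 0.04297024 -0.04148663 -0.01061537]
[[ 9.90371797e-01  1.38419560e-01 -1.93118284e-03]
 [ 1.38418602e-01 -9.90373618e-01 -6.22092951e-04]
 [-1.99870237e-03  3.48791686e-04 -9.99997942e-01]] -82.04359618436806
scene 248 68
side 219 164
```

View pics/t1.png

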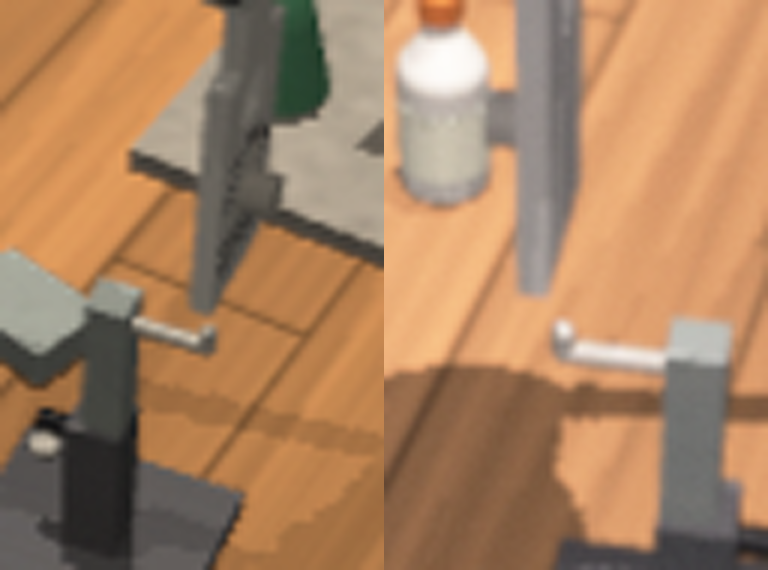

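Nut faces outward; bottom edge is above the hook tip (scene (210,330), side (562,325)). Feeling down for the tip.

Request:
move_arm(steps=[0,0,0,0,0,-0.008,-0.6,0,0,0,0,0,-0.016,-0.6,0,0,0,0,0,-0.024,-0.6,0,0,0,0,0,-0.029,-0.6,0,0,0,0,0,-0.031,-0.6,0,0,0,0,0,-0.031,-0.6,0,0,0,0,0,-0.031,-0.6,0,0,0,0,0,-0.031,-0.6,0,0,0,0,0,-0.031,-0.6,0,0,0,0,0,-0.031,-0.6])

```text
clock: 6.9
position: [0.5461, 0.197, 0.3161]
ee_rot: [-0.0, 0.998, 0.069, 0.0]
contact_force: [-0.7, 0.3, -1.2]
width: 0.0276
gripper_force: 49.6
```

Request:
move_arm(steps=[0,0,0,0,0,-0.0002,-0.6,0,0,0,0,0,-0.0004,-0.6,0,0,0,0,0,-0.0006,-0.6,0,0,0,0,0,-0.0008,-0.6,0,0,0,0,0,-0.001,-0.6,0,0,0,0,0,-0.0012,-0.6,0,0,0,0,0,-0.0014,-0.6,0,0,0,0,0,-0.0016,-0.6,0,0,0,0,0,-0.0018,-0.6,0,0,0,0,0,-0.002,-0.6])

```text
clock: 7.9
position: [0.546, 0.197, 0.3138]
ee_rot: [0.0, 0.998, 0.069, -0.0]
contact_force: [1.1, -0.1, -1.1]
width: 0.0282
gripper_force: 49.6
```

Request:
move_arm(steps=[0,0,0,0,0,-0.0002,-0.6,0,0,0,0,0,-0.0004,-0.6,0,0,0,0,0,-0.0006,-0.6,0,0,0,0,0,-0.0008,-0.6,0,0,0,0,0,-0.001,-0.6,0,0,0,0,0,-0.0012,-0.6,0,0,0,0,0,-0.0014,-0.6,0,0,0,0,0,-0.0016,-0.6,0,0,0,0,0,-0.0018,-0.6,0,0,0,0,0,-0.002,-0.6])

```text
clock: 8.9
position: [0.546, 0.197, 0.3118]
ee_rot: [0.0, 0.998, 0.069, 0.0]
contact_force: [0.7, -0.9, -1.8]
width: 0.028
gripper_force: 49.6
```

Request:
move_arm(steps=[0,0,0,0,0,-0.0001,-0.6,0,0,0,0,0,-0.0002,-0.6,0,0,0,0,0,-0.0003,-0.6,0,0,0,0,0,-0.0004,-0.6,0,0,0,0,0,-0.0005,-0.6,0,0,0,0,0,-0.0006,-0.6,0,0,0,0,0,-0.0007,-0.6,0,0,0,0,0,-0.0008,-0.6,0,0,0,0,0,-0.0009,-0.6,0,0,0,0,0,-0.001,-0.6])

```text
clock: 9.9
position: [0.546, 0.197, 0.3108]
ee_rot: [0.0, 0.998, 0.069, -0.0]
contact_force: [-0.3, -0.5, -1.7]
width: 0.0279
gripper_force: 49.6
```

Request:
move_arm(steps=[0,0,0,0,0,-0.0001,-0.6,0,0,0,0,0,-0.0002,-0.6,0,0,0,0,0,-0.0003,-0.6,0,0,0,0,0,-0.0004,-0.6,0,0,0,0,0,-0.0005,-0.6,0,0,0,0,0,-0.0006,-0.6,0,0,0,0,0,-0.0007,-0.6,0,0,0,0,0,-0.0008,-0.6,0,0,0,0,0,-0.0009,-0.6,0,0,0,0,0,-0.001,-0.6])

```text
clock: 10.9
position: [0.546, 0.197, 0.3098]
ee_rot: [0.0, 0.998, 0.069, -0.0]
contact_force: [0.4, 0.7, -1.4]
width: 0.0279
gripper_force: 49.6
```

Request:
move_arm(steps=[0,0,0,0,0,-0.0001,-0.6,0,0,0,0,0,-0.0002,-0.6,0,0,0,0,0,-0.0003,-0.6,0,0,0,0,0,-0.0004,-0.6,0,0,0,0,0,-0.0005,-0.6,0,0,0,0,0,-0.0006,-0.6,0,0,0,0,0,-0.0007,-0.6,0,0,0,0,0,-0.0008,-0.6,0,0,0,0,0,-0.0009,-0.6,0,0,0,0,0,-0.001,-0.6])

```text
clock: 11.9
position: [0.5462, 0.197, 0.309]
ee_rot: [0.0, 0.998, 0.069, 0.0]
contact_force: [0.4, -0.2, 0.8]
width: 0.028
gripper_force: 49.7
```

Contact felt at TCP z ≈ 0.309, so the tip top is at about 0.171. Move outward, then down to eye level.

Request:
move_arm(steps=[0,0,0,0,0,0.003,-0.6,0,0,0,0.002,0,0.006,-0.6,0,0,0,0.015,0.002,0.006,-0.6,0,0,0,0.03,0.004,0.006,-0.6,0,0,0,0.04,0.0056,0.006,-0.6,0,0,0,0.04,0.0056,0,-0.6,0,0,0,0.04,0.0056,-0.02,-0.6,0,0,0,0.04,0.0056,-0.045,-0.6,0,0,0,0.04,0.0056,-0.065,-0.6,0,0,0,0.04,0.0056,-0.07,-0.6])

```text
clock: 12.9
position: [0.584, 0.2022, 0.2356]
ee_rot: [0.001, 0.998, 0.069, -0.003]
contact_force: [-0.6, -0.0, -1.5]
width: 0.0282
gripper_force: 49.6
```

Request:
move_arm(steps=[0,0,0,0,0,-0.01,-0.6,0,0,0,0,0,-0.02,-0.6,0,0,0,0,0,-0.027,-0.6,0,0,0,0,0,-0.0292,-0.6,0,0,0,0,0,-0.0292,-0.6,0,0,0,0,0,-0.0292,-0.6,0,0,0,0,0,-0.0292,-0.6,0,0,0,0,0,-0.0292,-0.6,0,0,0,0,0,-0.0292,-0.6,0,0,0,0,0,-0.0292,-0.6])

```text
clock: 13.9
position: [0.5861, 0.2026, 0.2098]
ee_rot: [0.0, 0.998, 0.069, 0.0]
contact_force: [0.4, 0.7, -0.5]
width: 0.028
gripper_force: 49.6
```

```bash
python3 - <<'E'
from h import *
s=manip.get_state();print(s["clock"],s["position"],s["ee_rot"],s["contact_force"])
I={n:manip.get_image(n) for n in("scene","side")}
X=np.array([[.56,.2,.16]])
def c(n):
    u=proj(I[n],X)[0].astype(int);x,y=u[0]-32,max(u[1]-42,0);print(n,x,y);return cv2.resize(I[n]["pixels"][y:y+95,x:x+64],(384,570),interpolation=cv2.INTER_CUBIC)
cv2.imwrite("pics/t2.png",np.hstack([c("scene"),c("side")]))
E
```

```text
13.9 [0.58607315 0.2025876  0.20977825] [2.27935624e-05 9.97612771e-01 6.90560908e-02 1.18797093e-04] [ 0.36781837  0.70812936 -0.50420495]
scene 255 83
side 209 178
```

View pics/t2.png

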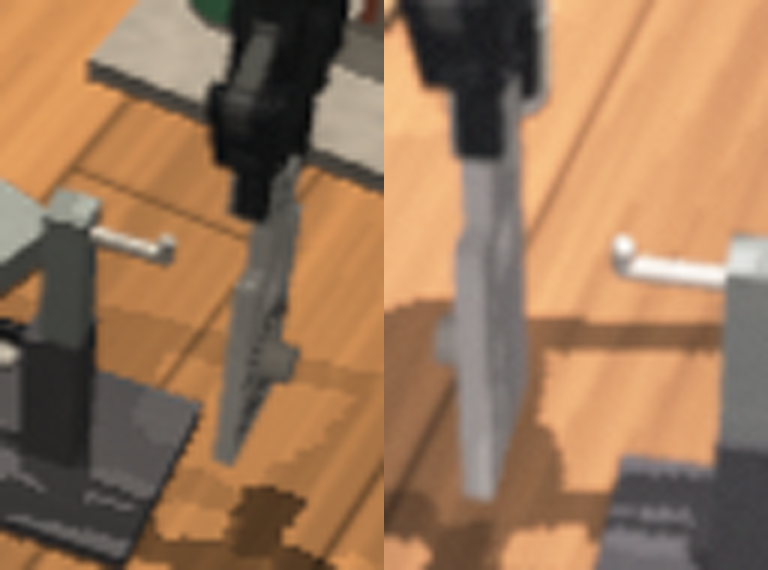

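Gauge stands outside the hook, eye facing the tip (scene tip (168,248)). Move in close, then creep.

Request:
move_arm(steps=[0,0,0,-0.005,-0.0007,-0.0002,-0.6,0,0,0,-0.01,-0.0014,-0.0002,-0.6,0,0,0,-0.015,-0.0021,-0.0002,-0.6,0,0,0,-0.02,-0.0028,-0.0002,-0.6,0,0,0,-0.024,-0.0034,-0.0002,-0.6,0,0,0,-0.025,-0.0035,-0.0002,-0.6,0,0,0,-0.025,-0.0035,-0.0002,-0.6,0,0,0,-0.025,-0.0035,-0.0002,-0.6,0,0,0,-0.025,-0.0035,-0.0002,-0.6,0,0,0,-0.025,-0.0035,-0.0002,-0.6])

```text
clock: 15.0
position: [0.5612, 0.1991, 0.2094]
ee_rot: [0.0, 0.998, 0.069, 0.0]
contact_force: [0.0, 0.4, -2.0]
width: 0.0281
gripper_force: 49.6
```

Request:
move_arm(steps=[0,0,0,-0.0002,0,0,-0.6,0,0,0,-0.0004,-0.0001,0,-0.6,0,0,0,-0.0006,-0.0001,0,-0.6,0,0,0,-0.0008,-0.0001,0,-0.6,0,0,0,-0.001,-0.0001,0,-0.6,0,0,0,-0.0012,-0.0002,0,-0.6,0,0,0,-0.0014,-0.0002,0,-0.6,0,0,0,-0.0016,-0.0002,0,-0.6,0,0,0,-0.0018,-0.0003,0,-0.6,0,0,0,-0.002,-0.0003,0,-0.6])

```text
clock: 16.0
position: [0.559, 0.1988, 0.2094]
ee_rot: [0.0, 0.998, 0.069, 0.0]
contact_force: [0.5, 0.5, -1.6]
width: 0.0279
gripper_force: 49.6
```

Request:
move_arm(steps=[0,0,0,-0.0002,0,0,-0.6,0,0,0,-0.0004,-0.0001,0,-0.6,0,0,0,-0.0006,-0.0001,0,-0.6,0,0,0,-0.0008,-0.0001,0,-0.6,0,0,0,-0.001,-0.0001,0,-0.6,0,0,0,-0.0012,-0.0002,0,-0.6,0,0,0,-0.0014,-0.0002,0,-0.6,0,0,0,-0.0016,-0.0002,0,-0.6,0,0,0,-0.0018,-0.0003,0,-0.6,0,0,0,-0.002,-0.0003,0,-0.6])

```text
clock: 17.0
position: [0.557, 0.1985, 0.2094]
ee_rot: [0.0, 0.998, 0.069, 0.0]
contact_force: [0.3, 0.6, -1.4]
width: 0.0279
gripper_force: 49.6
```

Request:
move_arm(steps=[0,0,0,-0.0002,0,0,-0.6,0,0,0,-0.0004,-0.0001,0,-0.6,0,0,0,-0.0006,-0.0001,0,-0.6,0,0,0,-0.0008,-0.0001,0,-0.6,0,0,0,-0.001,-0.0001,0,-0.6,0,0,0,-0.0012,-0.0002,0,-0.6,0,0,0,-0.0014,-0.0002,0,-0.6,0,0,0,-0.0016,-0.0002,0,-0.6,0,0,0,-0.0018,-0.0003,0,-0.6,0,0,0,-0.002,-0.0003,0,-0.6])

```text
clock: 18.0
position: [0.555, 0.1982, 0.2094]
ee_rot: [0.0, 0.998, 0.069, 0.0]
contact_force: [-0.5, 0.2, -1.8]
width: 0.0281
gripper_force: 49.6
```

Request:
move_arm(steps=[0,0,0,-0.0002,0,0,-0.6,0,0,0,-0.0004,-0.0001,0,-0.6,0,0,0,-0.0006,-0.0001,0,-0.6,0,0,0,-0.0008,-0.0001,0,-0.6,0,0,0,-0.001,-0.0001,0,-0.6,0,0,0,-0.0012,-0.0002,0,-0.6,0,0,0,-0.0014,-0.0002,0,-0.6,0,0,0,-0.0016,-0.0002,0,-0.6,0,0,0,-0.0018,-0.0003,0,-0.6,0,0,0,-0.002,-0.0003,0,-0.6])

```text
clock: 19.0
position: [0.553, 0.1979, 0.2094]
ee_rot: [0.0, 0.998, 0.069, 0.0]
contact_force: [0.7, 0.2, -0.9]
width: 0.028
gripper_force: 49.6
```

Request:
move_arm(steps=[0,0,0,-0.0002,0,0,-0.6,0,0,0,-0.0004,-0.0001,0,-0.6,0,0,0,-0.0006,-0.0001,0,-0.6,0,0,0,-0.0008,-0.0001,0,-0.6,0,0,0,-0.001,-0.0001,0,-0.6,0,0,0,-0.0012,-0.0002,0,-0.6,0,0,0,-0.0014,-0.0002,0,-0.6,0,0,0,-0.0016,-0.0002,0,-0.6,0,0,0,-0.0018,-0.0003,0,-0.6,0,0,0,-0.002,-0.0003,0,-0.6])

```text
clock: 20.0
position: [0.551, 0.1976, 0.2094]
ee_rot: [0.0, 0.998, 0.069, -0.0]
contact_force: [-0.7, -0.0, -0.7]
width: 0.0279
gripper_force: 49.6
```

Request:
move_arm(steps=[0,0,0,-0.0003,0,0,-0.6,0,0,0,-0.0006,-0.0001,0,-0.6,0,0,0,-0.0009,-0.0001,0,-0.6,0,0,0,-0.0012,-0.0002,0,-0.6,0,0,0,-0.0015,-0.0002,0,-0.6,0,0,0,-0.0018,-0.0003,0,-0.6,0,0,0,-0.0021,-0.0003,0,-0.6,0,0,0,-0.0024,-0.0003,0,-0.6,0,0,0,-0.0027,-0.0004,0,-0.6,0,0,0,-0.003,-0.0004,0,-0.6])

```text
clock: 21.0
position: [0.548, 0.1972, 0.2094]
ee_rot: [0.0, 0.998, 0.069, -0.0]
contact_force: [-0.2, 0.2, -1.3]
width: 0.0281
gripper_force: 49.6
```

Request:
move_arm(steps=[0,0,0,-0.0012,-0.0002,0,-0.6,0,0,0,-0.0024,-0.0003,0,-0.6,0,0,0,-0.0036,-0.0005,0,-0.6,0,0,0,-0.0048,-0.0007,0,-0.6,0,0,0,-0.006,-0.0009,0,-0.6,0,0,0,-0.0075,-0.0011,0,-0.6,0,0,0,-0.009,-0.0013,0,-0.6,0,0,0,-0.0105,-0.0015,0,-0.6,0,0,0,-0.012,-0.0017,0,-0.6,0,0,0,-0.013,-0.0018,0,-0.6])

```text
clock: 22.0
position: [0.5349, 0.1954, 0.2095]
ee_rot: [0.0, 0.998, 0.069, -0.0]
contact_force: [0.3, -0.7, -2.0]
width: 0.0282
gripper_force: 49.6
```

Request:
move_arm(steps=[0,0,0,-0.002,-0.0003,0,-0.6,0,0,0,-0.004,-0.0006,0,-0.6,0,0,0,-0.004,-0.0006,-0.002,-0.6,0,0,0,-0.004,-0.0006,-0.004,-0.6,0,0,0,-0.004,-0.0006,-0.006,-0.6,0,0,0,-0.004,-0.0006,-0.0075,-0.6,0,0,0,-0.004,-0.0006,-0.0085,-0.6,0,0,0,-0.004,-0.0006,-0.009,-0.6,0,0,0,-0.004,-0.0006,-0.009,-0.6,0,0,0,-0.004,-0.0006,-0.009,-0.6])

```text
clock: 23.0
position: [0.5311, 0.1948, 0.2005]
ee_rot: [0.0, 0.998, 0.069, 0.0]
contact_force: [-0.5, 0.2, -1.7]
width: 0.0278
gripper_force: 49.6
```

Request:
move_arm(steps=[0,0,0,0,0,-0.0001,-0.6,0,0,0,0,0,-0.0002,-0.6,0,0,0,0,0,-0.0003,-0.6,0,0,0,0,0,-0.0004,-0.6,0,0,0,0,0,-0.0005,-0.6,0,0,0,0,0,-0.0006,-0.6,0,0,0,0,0,-0.0007,-0.6,0,0,0,0,0,-0.0008,-0.6,0,0,0,0,0,-0.0009,-0.6,0,0,0,0,0,-0.001,-0.6])

```text
clock: 24.0
position: [0.5311, 0.1948, 0.1995]
ee_rot: [0.0, 0.998, 0.069, 0.0]
contact_force: [-0.1, 0.1, -1.1]
width: 0.0279
gripper_force: 49.6
```

Request:
move_arm(steps=[0,0,0,0,0,-0.0001,-0.6,0,0,0,0,0,-0.0002,-0.6,0,0,0,0,0,-0.0003,-0.6,0,0,0,0,0,-0.0004,-0.6,0,0,0,0,0,-0.0005,-0.6,0,0,0,0,0,-0.0006,-0.6,0,0,0,0,0,-0.0007,-0.6,0,0,0,0,0,-0.0008,-0.6,0,0,0,0,0,-0.0009,-0.6,0,0,0,0,0,-0.001,-0.6])

```text
clock: 25.0
position: [0.5314, 0.1949, 0.1992]
ee_rot: [-0.0, 0.998, 0.069, 0.001]
contact_force: [-1.1, -0.5, 6.7]
width: 0.028
gripper_force: 50.3
```

Request:
move_arm(steps=[0,0,0,0,0,0.0005,-0.6,0,0,0,-0.001,-0.0001,0.0005,-0.6,0,0,0,-0.0022,-0.0003,0.0005,-0.6,0,0,0,-0.0035,-0.0005,0.0005,-0.6,0,0,0,-0.005,-0.0007,0.0005,-0.6,0,0,0,-0.0065,-0.0009,0.0005,-0.6,0,0,0,-0.008,-0.0011,0.0005,-0.6,0,0,0,-0.0095,-0.0013,0.0005,-0.6,0,0,0,-0.0105,-0.0015,0.0005,-0.6,0,0,0,-0.011,-0.0016,0.0005,-0.6])

```text
clock: 26.0
position: [0.5203, 0.1933, 0.1992]
ee_rot: [-0.0, 0.998, 0.069, 0.001]
contact_force: [3.5, 0.9, 5.1]
width: 0.0281
gripper_force: 50.2
```

Request:
move_arm(steps=[0,0,0,-0.0002,0,0,-0.6,0,0,0,-0.0004,-0.0001,0,-0.6,0,0,0,-0.0006,-0.0001,0,-0.6,0,0,0,-0.0008,-0.0001,0,-0.6,0,0,0,-0.001,-0.0001,0,-0.6,0,0,0,-0.0011,-0.0002,0,-0.6,0,0,0,-0.0012,-0.0002,0,-0.6,0,0,0,-0.0013,-0.0002,0,-0.6,0,0,0,-0.0014,-0.0002,0,-0.6,0,0,0,-0.0015,-0.0002,0,-0.6])

```text
clock: 27.0
position: [0.5191, 0.1931, 0.1992]
ee_rot: [-0.0, 0.998, 0.069, 0.001]
contact_force: [4.0, 0.6, 6.4]
width: 0.0281
gripper_force: 50.2
```

Request:
move_arm(steps=[0,0,0,-0.0002,0,0.0003,-0.6,0,0,0,-0.0004,-0.0001,0.0003,-0.6,0,0,0,-0.0006,-0.0001,0.0003,-0.6,0,0,0,-0.0008,-0.0001,0.0003,-0.6,0,0,0,-0.001,-0.0001,0.0003,-0.6,0,0,0,-0.0011,-0.0002,0.0003,-0.6,0,0,0,-0.0012,-0.0002,0.0003,-0.6,0,0,0,-0.0013,-0.0002,0.0003,-0.6,0,0,0,-0.0014,-0.0002,0.0003,-0.6,0,0,0,-0.0015,-0.0002,0.0003,-0.6])

```text
clock: 28.0
position: [0.517, 0.1927, 0.1992]
ee_rot: [0.0, 0.998, 0.069, -0.0]
contact_force: [3.1, 0.2, 3.3]
width: 0.028
gripper_force: 50.2
```

Request:
move_arm(steps=[0,0,0,-0.0001,0,0,-0.6,0,0,0,-0.0002,0,0,-0.6,0,0,0,-0.0003,0,0,-0.6,0,0,0,-0.0004,-0.0001,0,-0.6,0,0,0,-0.0005,-0.0001,0,-0.6,0,0,0,-0.0006,-0.0001,0,-0.6,0,0,0,-0.0007,-0.0001,0,-0.6,0,0,0,-0.0008,-0.0001,0,-0.6,0,0,0,-0.0009,-0.0001,0,-0.6,0,0,0,-0.001,-0.0001,0,-0.6])

```text
clock: 29.0
position: [0.516, 0.1926, 0.1992]
ee_rot: [0.0, 0.998, 0.069, -0.0]
contact_force: [3.7, -0.5, 4.1]
width: 0.028
gripper_force: 50.1
```

Request:
move_arm(steps=[0,0,0,-0.0001,0,0,-0.6,0,0,0,-0.0002,0,0,-0.6,0,0,0,-0.0003,0,0,-0.6,0,0,0,-0.0004,-0.0001,0,-0.6,0,0,0,-0.0005,-0.0001,0,-0.6,0,0,0,-0.0006,-0.0001,0,-0.6,0,0,0,-0.0007,-0.0001,0,-0.6,0,0,0,-0.0008,-0.0001,0,-0.6,0,0,0,-0.0009,-0.0001,0,-0.6,0,0,0,-0.001,-0.0001,0,-0.6])

```text
clock: 30.0
position: [0.515, 0.1926, 0.1992]
ee_rot: [0.0, 0.998, 0.069, 0.0]
contact_force: [3.4, 0.3, 4.4]
width: 0.0278
gripper_force: 50.1
```

```bash
python3 - <<'E'
from h import *
s=manip.get_state();print(s["clock"],s["position"],s["ee_rot"],s["contact_force"],s["moment"])
I={n:manip.get_image(n) for n in("scene","side")}
X=np.array([[.515,.193,.16]])
def c(n):
    u=proj(I[n],X)[0].astype(int);x,y=u[0]-32,max(u[1]-42,0);print(n,x,y);return cv2.resize(I[n]["pixels"][y:y+95,x:x+64],(384,570),interpolation=cv2.INTER_CUBIC)
cv2.imwrite("pics/t3.png",np.hstack([c("scene"),c("side")]))
E
```

```text
30.0 [0.51504168 0.19259068 0.1992298 ] [4.76083421e-05 9.97612114e-01 6.90656704e-02 8.85661940e-06] [3.3939538  0.3111851  4.42076787] [ 0.12758317 -0.73276275 -0.00078274]
scene 239 79
side 232 180
```

View pics/t3.png

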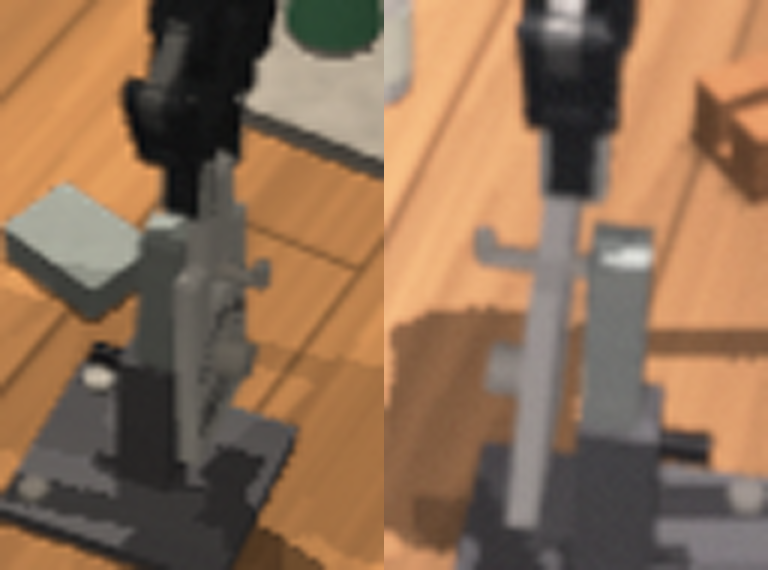

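The side view shows the gauge on the bar with nut outward, a few mm short of the post ((572) vs (590) column) and tilted slightly, bottom outward. Lighten the load and keep sliding.

Request:
move_arm(steps=[0,0,0,-0.0002,0,0.0002,-0.6,0,0,0,-0.0004,-0.0001,0.0002,-0.6,0,0,0,-0.0006,-0.0001,0.0002,-0.6,0,0,0,-0.0008,-0.0001,0.0002,-0.6,0,0,0,-0.001,-0.0001,0.0002,-0.6,0,0,0,-0.0011,-0.0002,0.0002,-0.6,0,0,0,-0.0012,-0.0002,0.0002,-0.6,0,0,0,-0.0013,-0.0002,0.0002,-0.6,0,0,0,-0.0014,-0.0002,0.0002,-0.6,0,0,0,-0.0015,-0.0002,0.0002,-0.6])

```text
clock: 31.1
position: [0.5133, 0.1924, 0.1993]
ee_rot: [0.0, 0.998, 0.069, -0.0]
contact_force: [2.6, 0.3, 2.2]
width: 0.0279
gripper_force: 50.0
```

Request:
move_arm(steps=[0,0,0,-0.0001,0,0,-0.6,0,0,0,-0.0002,0,0,-0.6,0,0,0,-0.0003,0,0,-0.6,0,0,0,-0.0004,-0.0001,0,-0.6,0,0,0,-0.0005,-0.0001,0,-0.6,0,0,0,-0.0006,-0.0001,0,-0.6,0,0,0,-0.0007,-0.0001,0,-0.6,0,0,0,-0.0008,-0.0001,0,-0.6,0,0,0,-0.0009,-0.0001,0,-0.6,0,0,0,-0.001,-0.0001,0,-0.6])

```text
clock: 32.1
position: [0.5124, 0.1923, 0.1994]
ee_rot: [0.0, 0.998, 0.069, -0.0]
contact_force: [2.1, -0.1, 1.5]
width: 0.0281
gripper_force: 49.9
```

Request:
move_arm(steps=[0,0,0,-0.0002,0,0,-0.6,0,0,0,-0.0004,-0.0001,0,-0.6,0,0,0,-0.0006,-0.0001,0,-0.6,0,0,0,-0.0008,-0.0001,0,-0.6,0,0,0,-0.001,-0.0001,0,-0.6,0,0,0,-0.0011,-0.0002,0,-0.6,0,0,0,-0.0012,-0.0002,0,-0.6,0,0,0,-0.0013,-0.0002,0,-0.6,0,0,0,-0.0014,-0.0002,0,-0.6,0,0,0,-0.0015,-0.0002,0,-0.6])

```text
clock: 33.1
position: [0.5109, 0.1921, 0.1994]
ee_rot: [0.0, 0.998, 0.069, -0.0]
contact_force: [1.1, -0.3, 0.8]
width: 0.028
gripper_force: 49.8
```

```bash
python3 - <<'E'
from h import *
s=manip.get_state();print(s["clock"],s["position"],s["contact_force"],s["moment"])
I={n:manip.get_image(n) for n in("scene","side")}
X=np.array([[.515,.193,.16]])
def c(n):
    u=proj(I[n],X)[0].astype(int);x,y=u[0]-32,max(u[1]-42,0);print(n,x,y);return cv2.resize(I[n]["pixels"][y:y+95,x:x+64],(384,570),interpolation=cv2.INTER_CUBIC)
cv2.imwrite("pics/t4.png",np.hstack([c("scene"),c("side")]))
E
```

```text
33.1 [0.51092337 0.19206017 0.19937303] [ 1.08850861 -0.32536896  0.82571676] [-0.02094532 -0.2881653  -0.04759447]
scene 239 79
side 232 180
```

```bash
python3 - <<'E'
from h import *
i=manip.get_image("side");p=i["pixels"].astype(int)
for r in(226,232,240,246,252,260): print(r,[int(v) for v in (p[r,250:275,2]-p[r,250:275,0])])
q=(.5016,.191,.141)
for z in (.165,.15,.12,.09): print(z,"post edge",proj(i,place(*q,[[.010,.010,z]]))[0].round(1),"gauge back edge if home",proj(i,place(*q,[[.010,.030,z]]))[0].round(1),"1mm out",proj(i,place(*q,[[.011,.030,z]]))[0].round(1))
E
```

```text
226 [112, 112, 110, 110, 109, 108, 110, 108, 102, 62, 14, 9, 7, 8, 8, 6, 3, 2, 2, 3, 4, 3, 3, 4, 4]
232 [63, 66, 68, 70, 72, 73, 73, 81, 70, 25, 11, 9, 9, 7, 6, 4, 1, 2, 0, 1, 1, 1, 1, 1, 4]
240 [68, 66, 52, 26, 15, 14, 13, 12, 11, 9, 8, 10, 9, 7, 6, 3, 2, 1, 1, 1, 0, 2, 2, 1, 10]
246 [70, 67, 58, 46, 38, 35, 33, 22, 14, 11, 8, 11, 10, 7, 5, 3, 2, 4, 2, 3, 2, 1, 1, 3, 2]
252 [62, 62, 60, 61, 61, 64, 59, 35, 11, 11, 10, 9, 8, 5, 1, 0, 1, 2, 0, 1, 3, 1, 3, 2, 2]
260 [1, 1, 0, 0, 1, 0, 3, 6, 9, 8, 10, 7, 6, 3, -1, 1, -2, -1, 0, 1, -1, -1, -4, -1, -1]
0.165 post edge [265.6 224.6] gauge back edge if home [264.3 231.6] 1mm out [263.8 231.5]
0.15 post edge [265.3 230.2] gauge back edge if home [264.1 237.2] 1mm out [263.6 237.2]
0.12 post edge [264.8 241. ] gauge back edge if home [263.6 248.1] 1mm out [263.1 248. ]
0.09 post edge [264.4 251.3] gauge back edge if home [263.2 258.4] 1mm out [262.7 258.3]
```

Request:
move_arm(steps=[0,0,0,-0.0002,0,0,-0.6,0,0,0,-0.0004,-0.0001,0,-0.6,0,0,0,-0.0006,-0.0001,0,-0.6,0,0,0,-0.0008,-0.0001,0,-0.6,0,0,0,-0.001,-0.0001,0,-0.6,0,0,0,-0.0011,-0.0002,0,-0.6,0,0,0,-0.0012,-0.0002,0,-0.6,0,0,0,-0.0013,-0.0002,0,-0.6,0,0,0,-0.0014,-0.0002,0,-0.6,0,0,0,-0.0015,-0.0002,0,-0.6])

```text
clock: 34.25
position: [0.5098, 0.1919, 0.1995]
ee_rot: [0.0, 0.998, 0.069, 0.0]
contact_force: [2.3, 0.4, 0.5]
width: 0.0281
gripper_force: 49.7
```

```bash
python3 - <<'E'
from h import *
s=manip.get_state();print(s["clock"],s["position"],s["contact_force"],s["moment"])
i=manip.get_image("side");p=i["pixels"].astype(int)
for r in(226,232,240,246,252,260): print(r,[int(v) for v in p[r,254:272,1]])
E
```

```text
34.25 [0.50978686 0.19191585 0.19946571] [2.26059091 0.40194842 0.49317131] [ 0.04474735 -0.55362719  0.03714193]
226 [154, 156, 160, 163, 161, 149, 137, 133, 136, 134, 129, 115, 106, 105, 106, 110, 116, 118]
232 [103, 103, 105, 119, 137, 143, 144, 145, 145, 137, 123, 111, 105, 104, 106, 112, 114, 114]
240 [130, 130, 126, 126, 133, 145, 145, 144, 143, 127, 107, 105, 106, 112, 112, 113, 112, 113]
246 [93, 97, 101, 118, 138, 146, 144, 143, 135, 113, 108, 115, 117, 116, 115, 116, 115, 115]
252 [87, 91, 101, 123, 142, 146, 147, 141, 122, 97, 75, 72, 85, 90, 90, 94, 95, 100]
260 [69, 74, 106, 141, 144, 146, 143, 128, 91, 68, 63, 66, 66, 67, 64, 64, 65, 65]
```

Request:
move_arm(steps=[0,0,0,-0.0001,0,0,-0.6,0,0,0,-0.0002,0,0,-0.6,0,0,0,-0.0003,0,0,-0.6,0,0,0,-0.0004,-0.0001,0,-0.6,0,0,0,-0.0005,-0.0001,0,-0.6,0,0,0,-0.0006,-0.0001,0,-0.6,0,0,0,-0.0007,-0.0001,0,-0.6,0,0,0,-0.0008,-0.0001,0,-0.6,0,0,0,-0.0009,-0.0001,0,-0.6,0,0,0,-0.001,-0.0001,0,-0.6])

```text
clock: 35.3
position: [0.5088, 0.1918, 0.1995]
ee_rot: [0.0, 0.998, 0.069, 0.0]
contact_force: [4.7, 0.5, -1.4]
width: 0.0277
gripper_force: 49.7
```

```bash
python3 - <<'E'
from h import *
s=manip.get_state();print(s["clock"],s["position"],s["contact_force"],s["moment"])
i=manip.get_image("side");p=i["pixels"].astype(int)
for r in(232,240,246,252,260): print(r,[int(v) for v in p[r,254:272,1]])
E
```

```text
35.3 [0.50880912 0.19178985 0.19952164] [ 4.7355572   0.46480304 -1.41772335] [ 0.06253    -0.88755455 -0.02718499]
232 [101, 103, 105, 118, 140, 144, 146, 145, 146, 137, 117, 105, 101, 103, 106, 110, 115, 115]
240 [130, 130, 130, 130, 139, 145, 148, 144, 137, 118, 102, 100, 102, 107, 111, 112, 112, 112]
246 [90, 94, 103, 124, 144, 145, 145, 141, 123, 102, 99, 106, 115, 115, 115, 113, 115, 115]
252 [88, 96, 116, 143, 144, 145, 143, 130, 103, 89, 67, 71, 86, 89, 93, 94, 95, 100]
260 [74, 107, 140, 144, 144, 142, 125, 90, 71, 65, 61, 65, 65, 67, 65, 66, 64, 63]
```

Upper back is now pressing the post (Fx 4.7 N). Straighten the small tilt about the hook, settle the weight, then release.

Request:
move_arm(steps=[-0.0002,0.0015,0,0.0003,0,0,-0.6,-0.0004,0.003,0,0.0007,0.0001,0,-0.6,-0.0006,0.0045,0,0.001,0.0001,0,-0.6,-0.0008,0.006,0,0.0014,0.0002,0,-0.6,-0.001,0.0075,0,0.0017,0.0002,-0.0001,-0.6,-0.0013,0.0093,0,0.0021,0.0003,-0.0002,-0.6,-0.0013,0.0093,0,0.0021,0.0003,-0.0002,-0.6,-0.0013,0.0093,0,0.0021,0.0003,-0.0002,-0.6,-0.0013,0.0093,0,0.0021,0.0003,-0.0002,-0.6,-0.0013,0.0093,0,0.0021,0.0003,-0.0002,-0.6])

```text
clock: 36.35
position: [0.5105, 0.1921, 0.1995]
ee_rot: [0.002, 0.997, 0.069, -0.029]
contact_force: [2.6, -0.5, 5.2]
width: 0.0279
gripper_force: 50.2
```

```bash
python3 - <<'E'
from h import *
s=manip.get_state();print(s["clock"],s["position"],s["contact_force"],s["moment"])
i=manip.get_image("side");p=i["pixels"].astype(int)
for r in(232,240,246,252,260): print(r,[int(v) for v in p[r,254:272,1]])
E
```

```text
36.35 [0.510495   0.1920665  0.19946425] [ 2.56920894 -0.49344141  5.22637786] [ 0.02579103 -0.48074003  0.0191349 ]
232 [151, 167, 168, 158, 144, 147, 147, 146, 148, 138, 124, 109, 106, 108, 115, 115, 116, 117]
240 [126, 126, 128, 127, 134, 146, 145, 147, 147, 138, 121, 110, 113, 114, 115, 114, 114, 114]
246 [99, 100, 104, 111, 129, 144, 146, 147, 144, 136, 120, 117, 118, 117, 115, 114, 116, 117]
252 [88, 92, 93, 106, 127, 145, 147, 149, 147, 128, 91, 85, 88, 92, 92, 93, 96, 101]
260 [72, 70, 73, 98, 133, 153, 163, 165, 150, 108, 73, 67, 68, 64, 65, 64, 64, 63]
```

Gauge is upright and flush. Release.

Request:
move_arm(steps=[0,0,0,0,0,0,-0.3,0,0,0,0,0,0,-0.25,0,0,0,0,0,0,-0.15,0,0,0,0,0,0,0,0,0,0,0,0,0,0.2,0,0,0,0,0,0,0.2,0,0,0,0,0,0,0.2,0,0,0,0,0,0,0.2,0,0,0,0,0,0,0.2,0,0,0,0,0,0,0.2])

```text
clock: 37.4
position: [0.5107, 0.1921, 0.1993]
ee_rot: [0.002, 0.997, 0.069, -0.029]
contact_force: [-0.4, -0.2, 0.5]
width: 0.0515
gripper_force: 0.0
```

Request:
move_arm(steps=[0,0,0,0,0,0.005,0.2,0,0,0,0,0,0.012,0.2,0,0,0,0,0,0.022,0.2,0,0,0,0,0,0.035,0.2,0,0,0,0,0,0.05,0.2,0,0,0,0,0,0.07,0.2,0,0,0,0,0,0.09,0.2,0,0,0,0,0,0.11,0.2,0,0,0,0,0,0.12,0.2,0,0,0,0,0,0.12,0.2])

```text
clock: 38.4
position: [0.5114, 0.1923, 0.3214]
ee_rot: [0.002, 0.997, 0.069, -0.027]
contact_force: [0.6, -0.3, 0.8]
width: 0.0515
gripper_force: 0.0
```

```bash
python3 - <<'E'
from h import *
s=manip.get_state();print(s["clock"],s["position"],s["contact_force"],s["width"])
i=manip.get_image("side");p=i["pixels"].astype(int)
for r in(214,220,232,240,246,252,260): print(r,[int(v) for v in p[r,254:272,1]])
q=(.5016,.191,.141)
print(proj(i,place(*q,[[.015,0,.2208],[.010,.015,.22],[.010,.030,.1]])))
E
```

```text
38.4 [0.51144378 0.19230316 0.32140721] [ 0.55783699 -0.34178015  0.80441359] 0.05147334928856402
214 [169, 165, 163, 163, 160, 159, 153, 145, 145, 146, 151, 151, 130, 124, 142, 153, 157, 160]
220 [152, 151, 147, 144, 153, 155, 152, 147, 151, 162, 160, 148, 152, 189, 193, 193, 194, 195]
232 [94, 98, 96, 96, 109, 135, 155, 159, 159, 155, 138, 128, 116, 115, 113, 112, 113, 113]
240 [124, 125, 124, 125, 140, 160, 162, 156, 158, 152, 126, 113, 112, 112, 113, 112, 112, 111]
246 [97, 97, 102, 109, 136, 160, 164, 162, 161, 146, 120, 114, 113, 114, 114, 113, 115, 114]
252 [89, 90, 92, 106, 135, 160, 162, 161, 154, 125, 87, 84, 84, 90, 91, 94, 94, 97]
260 [67, 70, 75, 105, 145, 161, 160, 160, 149, 113, 71, 65, 65, 64, 63, 63, 64, 64]
[[264.56482077 199.03826284]
 [266.23026829 204.59424941]
 [263.33632094 254.98964092]]
```

```bash
python3 -c "
from rig import manip
print(manip.sign_off())"
```

```text
the job is handed in; nothing more can be done
None
```

The gauge now hangs by its eye on the dark steel stand's hook, nut face outward and back against the post to about 1 mm by camera. I let go, backed the gripper off about 120 mm and handed the job in at 38 s; the highest force I read was about 8 N.

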